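One turn of the leatherworker's bench press

TASK

Wind the platen of the bench press down by one screw pitch: push the hand wheel round by its upright handle, clockwise as seen from above, through exactly one full turn, so that the handle stops where it started. Only push the handle gently with the fingers, do not grip it, then back off. Leave the mallet, the jar and the two thread spools standing or lying as they are.

Things in the scene. Friction and masses are not known exactly. Their poses are not given: they have to be found in the camera images.
- press: Grey bench screw press, fixed to the table; base 200 x 260 x 25 mm, two steel columns 24 mm thick at y = +-110 mm of its own frame, and a crossbar 60 x 260 mm over them, top 150 mm above the table (column nuts to 162 mm). Origin at the centre of its underside, on the table, on the wheel's vertical axis; z up. Its place varies, and its yaw by up to 0.5 rad either way.
- wheel_axis (a point): Point on the vertical axis of the hand wheel, 213 mm above the table, level with the middle of the handle; fixed to the press. The dark steel hand wheel lies level on top of the press: round rim of 85 mm centre-line radius (186 mm over all) and 16 mm thickness, rim top 188 mm above the table; three spokes 12 mm thick; hub 44 mm wide, its top 198 mm above the table.
- handle_mid (a point): Middle of the handle's height, on its centre line; 85 mm from the wheel's axis and 213 mm above the table. The handle circles with the wheel.
- handle: The handle: a plain wooden upright round peg standing on the rim at the end of one spoke, 20 mm in diameter (24 mm collar on its lowest 4 mm), free height 50 mm over the rim top, its top 238 mm above the table. It can revolve on its own pin, so its yaw means nothing. Origin at its foot, on the rim top; z up. It is the only upright peg on the wheel.
- wheel (a joint): Angle of the hand wheel in rad, growing clockwise as seen from above; one full turn is 6.283, and it starts anywhere between -0.9 and 0.9. At 0 the handle lies on the press's own -x side of the axis. Friction holds the wheel where it is left (about 3 N at the handle moves it); stops are far away (more than one turn back or 2 turns on). The steel platen under the crossbar goes down 6 mm a turn.
- cone: Bystander: loose purple thread on a tall white plastic cone, 56 mm wide at its foot, 92 mm high, standing. Origin at the centre of its underside, z up.
- spool: Bystander: loose wooden thread spool, 48 mm wide, 50 mm high, standing. Origin at the centre of its underside, z up.
- jar: Bystander: loose glue jar with black cap, 60 mm wide, 75 mm high, standing. Origin at the centre of its underside, z up.
- mallet: Bystander: loose mallet lying on the table, black round head 54 mm thick and 90 mm long across the +x end, wooden handle towards -x, about 260 mm long over all. Origin on the table under its handle, 100 mm from the head's middle, z up.

How it is judged:
By the outcome, as a careful person would: the job done as asked, in the order asked, and still so for the second after the job is handed in, with the robot touching nothing.
It also fails if it takes over 54 s, if anything falls off the work surface, if the arm or the gripper's body presses on something with over 40 N, if the wrist force passes 120 N, or if a joint passes its speed limit or range.

ROBOT

A 6-joint arm with a two-finger parallel gripper is mounted at the origin on the work surface. World frame = base frame: x ahead of the robot, y to its left, z up, the work surface at z = 0. Lengths are in mm, angles in rad, forces in N, time in s.
With the tool pointing down it reaches from about 350 to 975 mm from the base axis. Payload 7.1 kg.
Tool frame: the origin (TCP) lies at the very end of the fingers, on their centre line; the grasp point (between the pads) lies 19 mm behind it; y points along the fingers, x is the direction in which the jaws open and shut, and the axes are right-handed (so a half turn about y gives the same grasp; the last joint's range is limited). The gripper opens to 88 mm and grips with 3 to 60 N. Pads are 20 mm wide; open, the fingers measure 115 mm over their backs; the gripper's body (75 mm by 178 mm) begins 61 mm behind the grasp point.
Start: joints at [-1.284, 0.423, 1.63, -0, 1.089, -0.019], TCP at [188.178, -595.981, 197.975] pointing down, gripper open.
Joint ranges: [-3, 3], [-0.9, 2.11], [0.09, 2.58], [-1.31, 4.45], [0.11, 2.69], [-2.54, 2.54]. Speed limits (rad/s): [2.39, 2.39, 3.01, 3.14, 3.14, 3.14].

INTERFACE

Orientations are given as a rotation vector (axis times angle).
In Python, from workcell import ctrl gives the robot as it stands. The module is installed in compiled form; this text tells all that it offers.
- The arm moves only by the tool jog_arm, never from a script. Its argument "steps" is a list of rows, each an object with "turn": the turn, a rotation vector about the world's x, y, z scaled (see below), a list of three; "dp": the shift along the world's x, y, z scaled (see below), a list of three; "claw": the opening, from 0 (shut) to 1 (fully open). In form: [{"turn": [wx, wy, wz], "dp": [x, y, z], "claw": claw}, ...]. A call has 1 to 12 rows; each row is the pose to reach, as a shift and turn from the pose measured when the call began, turning the shorter way round; what a row does not reach only later rows make up. The controller multiplies each number of a shift by 80 mm and each number of a turn by pi rad. A row lasts 1/12 s, in which the tool goes at most 41.7 mm and 7.16 degrees, less where a joint would pass 70% of its speed; a pose out of reach is approached as far as the arm can. A call with a number of a shift or a turn outside -1 to 1 is refused whole. A call with a gripper value outside its range is refused whole. The fingers move at their own pace and stop on an object; the grip force is fixed at half the most. Time passes only in rows, so rows that repeat a pose let the fingers close. It gives the time, the measured TCP pose, the force and the opening at its end, in the units of the state.
- ctrl.get_obs(): the state, without advancing time (a new reading comes with each control period).
- ctrl.get_image(name): name is "side" or "top"; returns a dict with "img" (420x560x3 uint8, red, green, blue), "range_z" (420x560 float32, mm along the optical axis (not along the pixel's ray), 0 where there is no reading), "fovy" (degrees; the focal length in pixels is half the picture's height over the tangent of half this angle, whatever the lens; pixels are square), "cx", "cy" (the principal point, pixels), "dist_coeffs" ([k1, k2, p1, p2, k3] as OpenCV has them; the pictures are not rectified), "camera_from_world" (4x4, takes a point from world to camera coordinates). Camera axes: x right, y down, z forward; pixel columns grow to the right and rows downward; lengths in mm; the calibration is good to about 2 mm. A picture is of the moment at which its call begins.
- ctrl.close_job(): hands the job in, once; it reports no verdict.
The state is a dict: "t": time; "qpos": joint angles; "qvel": joint speeds; "joint_torque": joint torques, N m; "ee_pos": TCP position; "orientation": TCP orientation; "ft_force": force on the tool from outside, world axes, zero at the start; "moment": the same for the moment, N m; "width": finger opening in mm.
Only numpy, scipy, OpenCV 4.12 (cv2) and the standard library are available. Lean on these libraries where they do the work, as an engineer would, in place of code of your own. Each camera call takes 0.05 s, during which the arm holds its last target.

## Working session

There is one attempt and no reset: what is moved stays moved. The work goes in short steps, Python scripts to look and compute and a tool call to move; the robot and the scene stay as the last step left them, time stands still between calls to the robot, and variables do not carry over. Pictures are saved under pics/ and viewed, and the job is handed in when it is done.

Besides the shell and the picture viewer there is one more tool, called after "Call:" by a JSON object that holds its "method" and its "body", one argument or row to a line. jog_arm: Moves the arm, as the interface text tells. Its arguments: {"type":"object","properties":{"steps":{"type":"array","items":{"type":"object","properties":{"turn":{"type":"array","items":{"type":"number"}},"dp":{"type":"array","items":{"type":"number"}},"claw":{"type":"number"}}}}},"required":["steps"]}

```bash
mkdir -p pics; cat > h.py <<'E'
import numpy as np, cv2
from workcell import ctrl
def cam(n):
    d=ctrl.get_image(n); im=d["img"]; h=im.shape[0]
    f=h/2/np.tan(np.radians(d["fovy"])/2)
    K=np.array([[f,0,d["cx"]],[0,f,d["cy"]],[0,0,1.]])
    return d,im,K,np.array(d["dist_coeffs"],float),np.array(d["camera_from_world"],float)
def ray(uv,K,D,T):
    p=cv2.undistortPoints(np.array(uv,float).reshape(-1,1,2),K,D).reshape(-1,2)
    d=np.c_[p,np.ones(len(p))]@T[:3,:3]; o=-T[:3,:3].T@T[:3,3]
    return o,d
def onz(uv,z,K,D,T):
    o,d=ray(uv,K,D,T); return o+d*((z-o[2])/d[:,2])[:,None]
def cloud(d,K,D,T):
    z=d["range_z"]; h,w=z.shape
    uv=np.stack(np.meshgrid(np.arange(w),np.arange(h)),-1).reshape(-1,2).astype(float)
    o,r=ray(uv,K,D,T); P=o+r*z.reshape(-1,1); P[z.reshape(-1)==0]=np.nan
    return P.reshape(h,w,3)
E
python3 - <<'E'
from h import *
for n in("top","side"):
    d,im,K,D,T=cam(n); cv2.imwrite(f"pics/{n}0.png",im[:,:,::-1]); np.savez(f"{n}0.npz",im=im,z=d["range_z"],K=K,D=D,T=T)
    print(n,K[0,0],D,-T[:3,:3].T@T[:3,3],T[:3,:3].round(2).tolist())
print(ctrl.get_obs())
E
```

```text
top 545.8013724829169 [-0.05895004  0.          0.          0.          0.        ] [ 438.51662179  -18.52567235 1316.28917466] [[-0.02, -1.0, -0.02], [-0.99, 0.02, -0.12], [0.12, 0.02, -0.99]]
side 478.26950897538717 [-0.10578256  0.          0.          0.          0.        ] [110.8789265  560.96460524 872.08140682] [[-0.79, -0.61, -0.02], [-0.42, 0.57, -0.71], [0.45, -0.55, -0.7]]
{'t': 0.1, 'qpos': array([-1.28400273e+00,  4.23747023e-01,  1.63054841e+00,  9.78534111e-06,
        1.08861217e+00, -1.90148523e-02]), 'qvel': array([ 1.62119219e-03, -1.90187446e-03,  2.24403623e-04, -8.72175435e-04,
       -1.51142354e-04, -2.90655117e-05]), 'joint_torque': array([-9.21277433e-05, -5.45617425e+01, -2.74324644e+01,  6.45330409e-02,
        1.87551597e-02, -1.27593245e-05]), 'ee_pos': array([ 188.04158554, -595.51516638,  197.31592222]), 'orientation': array([-1.33766127,  0.98178425, -0.98005797]), 'ft_force': array([ 0.81799575, -0.26833088, -0.07118219]), 'moment': array([ 0.00948887, -0.0545728 , -0.02100875]), 'width': 87.69862913127987}
```

View pics/top0.png

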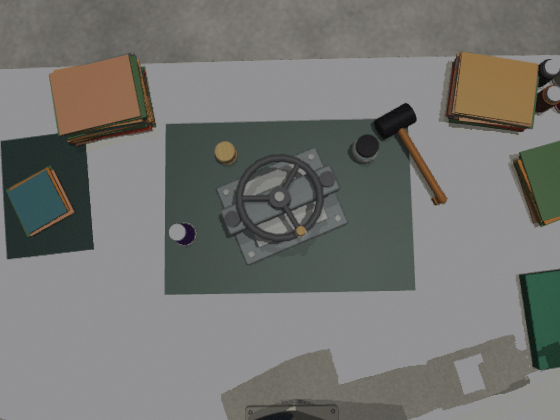

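View pics/side0.png

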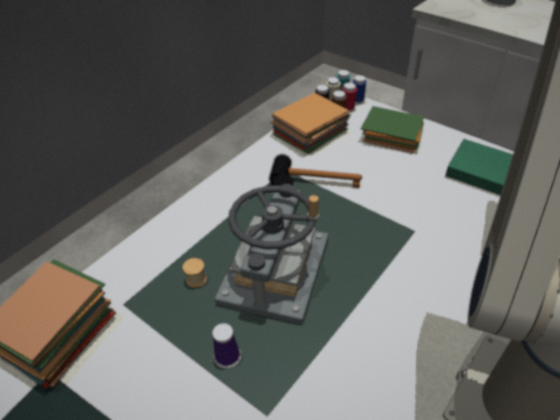

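The top view shows the wheel hub at about (279,197) and the orange handle at (300,231). The spool is at (226,152), the cone at (181,233), the jar at (366,148) and the mallet at about (410,150). The side view shows the handle at (313,207).

```bash
python3 - <<'E'
from h import *
for n in("top","side"):
    s=np.load(f"{n}0.npz"); im,K,D,T=s["im"],s["K"],s["D"],s["T"]
    P=cloud({"range_z":s["z"]},K,D,T); X,Y,Z=P[...,0],P[...,1],P[...,2]
    hsv=cv2.cvtColor(im,cv2.COLOR_RGB2HSV)
    m=(Z>175)&(Z<193)&(abs(X-480)<250)&(abs(Y)<250)
    a=np.argwhere(m); q=P[m]
    # rim fit circle algebraic on pts around
    c=np.array([np.median(q[:,0]),np.median(q[:,1])])
    for _ in range(5):
        r=np.hypot(*(q[:,:2]-c).T); k=(r>72)&(r<97); A=np.c_[2*q[k,:2],np.ones(k.sum())]
        sol=np.linalg.lstsq(A,(q[k,:2]**2).sum(1),rcond=None)[0]; c=sol[:2]
    print(n,"rim c",c,"R",np.sqrt(sol[2]+c@c),k.sum(),"z",np.median(q[k,2]))
    w=(Z>205)&(Z<245)&(abs(X-c[0])<130)&(abs(Y-c[1])<130)
    print(" handle pts",w.sum(),P[w].mean(0),P[w].min(0),P[w].max(0))
    orange=((hsv[...,0]>8)&(hsv[...,0]<25)&(hsv[...,1]>110)).astype(np.uint8)
    k,l,st,ce=cv2.connectedComponentsWithStats(orange)
    for i in range(1,k):
        if 20<st[i,4]<2500: 
            print("  or",st[i],ce[i].round(1),np.nanmean(P[l==i],0).round(0),onz([ce[i]],[238][0],K,D,T).round(1))
    if n=="top":
        # crossbar top points z 140-156 -> pca
        b=(Z>143)&(Z<154)&(np.hypot(X-c[0],Y-c[1])<150)
        mm=P[b][:,:2]; mu=mm.mean(0); e,v=np.linalg.eigh(np.cov((mm-mu).T)); print(" crossbar",b.sum(),mu,v[:,1])
        p=(Z>8)&(Z<100)&(np.hypot(X-c[0],Y-c[1])<320)
        k,l,st,ce=cv2.connectedComponentsWithStats(p.astype(np.uint8))
        for i in range(1,k):
            if st[i,4]>60: print("  obj",st[i],P[l==i].mean(0).round(0),P[l==i].min(0).round(0),P[l==i].max(0).round(0))
E
```

```text
top rim c [577.86528611  12.35607407] R 84.14490372443302 1883 z 185.9271093219661
 handle pts 83 [504.0530787  -29.75492407 235.20960937] [495.07792567 -38.40033339 206.87657678] [514.75975309 -20.24406164 241.83112626]
  or [453  54   5  21  30] [455.5  65.7] [ 904. -414.   50.] [[ 835.3 -355.2  238. ]]
  or [137  60  18  64 276] [145.6  97.7] [844. 337.  46.] [[782.9 283.1 238. ]]
  or [448  76   8  40 104] [451.3  96.1] [ 829. -399.   51.] [[ 770.8 -342.5  238. ]]
  or [536  87  24  24 149] [544.7 100.3] [ 810. -618.   64.] [[ 758.8 -534.7  238. ]]
  or [ 93 118  50  12 117] [121.2 123.6] [769. 380.  95.] [[729.7 333.1 238. ]]
  or [ 68 124  72  22 239] [ 92.2 136. ] [754. 468.  42.] [[705.4 393.  238. ]]
  or [398 127  49  78 689] [422.3 167.1] [ 661. -324.   33.] [[ 625.4 -275.6  238. ]]
  or [220 142  17  22 202] [227.6 151.8] [706. 138.  45.] [[665.2 114.2 238. ]]
  or [216 146   5  15  40] [217.6 153.5] [703. 162.  44.] [[662.3 134.6 238. ]]
  or [515 159  45  66 453] [531.1 195.6] [ 587. -582.   30.] [[ 563.3 -491.3  238. ]]
  or [ 10 167  64  69 531] [ 52.4 197.1] [611. 57
[... 1277 characters left out ...]
31111  241.09729638]
  or [ 273   93   76   50 2105] [311.3 115.6] [ 827. -489.   75.] [[ 680.  -273.2  238. ]]
  or [365 128  56  17 276] [392.6 137. ] [ 592. -583.   40.] [[ 477.  -310.3  238. ]]
  or [275 132  19  13  32] [283.8 137.8] [ 877. -414.   13.] [[ 676.5 -158.5  238. ]]
  or [365 138  50  13 188] [391.5 144.4] [ 590. -580.   15.] [[ 465.2 -282.7  238. ]]
  or [287 167  74  20 365] [325.7 174.5] [ 659. -321.   32.] [[ 524.7 -104.7  238. ]]
  or [310 196   8  20 132] [313.1 205. ] [500. -24. 224.] [[491.8 -11.6 238. ]]
  or [184 259  19  17 247] [193.1 266.7] [705. 146.  50.] [[568.6 241.1 238. ]]
  or [   0  300  109   87 1153] [ 55.4 353.7] [770. 474.  44.] [[615.6 495.1 238. ]]
```

Call:
{"method": "jog_arm", "body": {
  "steps": [
    {"turn": [0, 0, 0], "dp": [0.1, 0.2, 0.5], "claw": 0},
    {"turn": [0, 0, 0], "dp": [0.3, 0.5, 1], "claw": 0},
    {"turn": [0, 0, 0], "dp": [0.58, 0.97, 1], "claw": 0},
    {"turn": [0, 0, 0], "dp": [0.58, 0.97, 1], "claw": 0}
  ]
}}

```text
t: 0.43
ee_pos: [236.5, -515.4, 279.6]
orientation: [-1.338, 0.979, -0.981]
ft_force: [-0.5, -0.7, 0.1]
width: 64.6
```

Call:
{"method": "jog_arm", "body": {
  "steps": [
    {"turn": [0, 0, 0], "dp": [0.29, 0.48, 0], "claw": 0},
    {"turn": [0, 0, 0], "dp": [0.58, 0.97, 0], "claw": 0},
    {"turn": [0, 0, 0], "dp": [0.58, 0.97, 0], "claw": 0},
    {"turn": [0, 0, 0], "dp": [0.58, 0.97, 0], "claw": 0}
  ]
}}

```text
t: 0.77
ee_pos: [283.7, -435.5, 279.2]
orientation: [-1.339, 0.977, -0.978]
ft_force: [-0.5, -0.0, 0.2]
width: 37.7
```

Call:
{"method": "jog_arm", "body": {
  "steps": [
    {"turn": [0, 0, 0], "dp": [0.29, 0.48, 0], "claw": 0},
    {"turn": [0, 0, 0], "dp": [0.58, 0.97, 0], "claw": 0},
    {"turn": [0, 0, 0], "dp": [0.58, 0.97, 0], "claw": 0},
    {"turn": [0, 0, 0], "dp": [0.58, 0.97, 0], "claw": 0}
  ]
}}

```text
t: 1.1
ee_pos: [330.6, -357.1, 278.9]
orientation: [-1.34, 0.975, -0.975]
ft_force: [-0.3, -0.3, 0.3]
width: 11.3
```

Call:
{"method": "jog_arm", "body": {
  "steps": [
    {"turn": [0, 0, 0], "dp": [0.29, 0.48, 0], "claw": 0},
    {"turn": [0, 0, 0], "dp": [0.58, 0.97, 0], "claw": 0},
    {"turn": [0, 0, 0], "dp": [0.58, 0.97, 0], "claw": 0},
    {"turn": [0, 0, 0], "dp": [0.58, 0.97, 0], "claw": 0}
  ]
}}

```text
t: 1.43
ee_pos: [377.6, -279.8, 278.8]
orientation: [-1.341, 0.974, -0.974]
ft_force: [0.8, -0.3, -0.6]
width: 0.4
```

Call:
{"method": "jog_arm", "body": {
  "steps": [
    {"turn": [0, 0, 0], "dp": [0.29, 0.46, 0], "claw": 0},
    {"turn": [0, 0, 0], "dp": [0.58, 0.9, 0], "claw": 0},
    {"turn": [0, 0, 0], "dp": [0.58, 0.9, 0], "claw": 0},
    {"turn": [0, 0, 0], "dp": [0.58, 0.9, 0], "claw": 0}
  ]
}}

```text
t: 1.77
ee_pos: [424.6, -208.6, 278.7]
orientation: [-1.343, 0.972, -0.973]
ft_force: [-0.0, -0.3, 0.3]
width: 0.7
```

Call:
{"method": "jog_arm", "body": {
  "steps": [
    {"turn": [0, 0, 0], "dp": [0.29, 0.46, 0], "claw": 0},
    {"turn": [0, 0, 0], "dp": [0.58, 0.9, 0], "claw": 0},
    {"turn": [0, 0, 0], "dp": [0.58, 0.9, 0], "claw": 0},
    {"turn": [0, 0, 0], "dp": [0.58, 0.9, 0], "claw": 0}
  ]
}}

```text
t: 2.1
ee_pos: [471.3, -137.8, 278.5]
orientation: [-1.344, 0.971, -0.972]
ft_force: [-1.6, 0.2, -0.5]
width: 0.2
```

Call:
{"method": "jog_arm", "body": {
  "steps": [
    {"turn": [0, 0, 0], "dp": [0.29, 0.46, 0], "claw": 0},
    {"turn": [0, 0, 0], "dp": [0.6, 0.85, 0], "claw": 0},
    {"turn": [0, 0, 0], "dp": [0.6, 0.85, 0], "claw": 0},
    {"turn": [0, 0, 0], "dp": [0.6, 0.85, 0], "claw": 0}
  ]
}}

```text
t: 2.43
ee_pos: [519.5, -71.3, 278.1]
orientation: [-1.346, 0.971, -0.971]
ft_force: [0.4, -0.7, -0.0]
width: 0.3
```

```bash
python3 - <<'E'
from h import *
o=ctrl.get_obs(); R=cv2.Rodrigues(o["orientation"])[0]
print(o["ee_pos"],o["qpos"],o["width"]); print(R.round(3))
for n in("top","side"):
    d,im,K,D,T=cam(n); 
    c=T[:3,:3]@np.array([560,0,200.])+T[:3,3]; 
    u,v=(K@(c/c[2]))[:2].astype(int)
    cr=im[max(v-100,0):v+100,max(u-130,0):u+130]; cv2.imwrite(f"pics/{n}1.png",cv2.resize(cr,None,fx=2.5,fy=2.5)[:,:,::-1]); print(n,u,v)
E
```

```text
[519.51014877 -71.2839603  278.13698234] [-0.15777742  0.18544199  1.76899829 -0.0021644   1.18778109  1.09427013] 0.2956071525762635
[[ 0.314 -0.001  0.949]
 [-0.949 -0.002  0.314]
 [ 0.001 -1.    -0.001]]
top 285 204
side 282 208
```

Call:
{"method": "jog_arm", "body": {
  "steps": [
    {"turn": [0, 0, 0], "dp": [0.07, 0.05, -0.4], "claw": 0},
    {"turn": [0, 0, 0], "dp": [0.07, 0.05, -0.8], "claw": 0},
    {"turn": [0, 0, 0], "dp": [0.07, 0.05, -0.93], "claw": 0},
    {"turn": [0, 0, 0], "dp": [0.07, 0.05, -0.93], "claw": 0}
  ]
}}

```text
t: 2.87
ee_pos: [521.2, -69.3, 201.2]
orientation: [-1.348, 0.979, -0.97]
ft_force: [0.2, 0.3, -0.7]
width: 0.9
```

```bash
python3 - <<'E'
from h import *
print(ctrl.get_obs()["ee_pos"])
for n in("top","side"):
    d,im,K,D,T=cam(n); 
    v,u=(204,285) if n=="top" else (208,282)
    cr=im[max(v-100,0):v+100,max(u-130,0):u+130]; cv2.imwrite(f"pics/{n}2.png",cv2.resize(cr,None,fx=2.5,fy=2.5)[:,:,::-1])
E
```

```text
[521.17577298 -69.31530121 201.1912585 ]
```

View pics/top2.png

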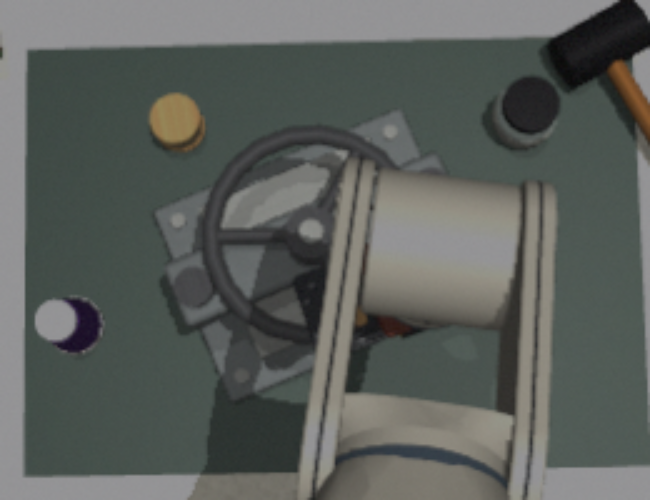

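View pics/side2.png

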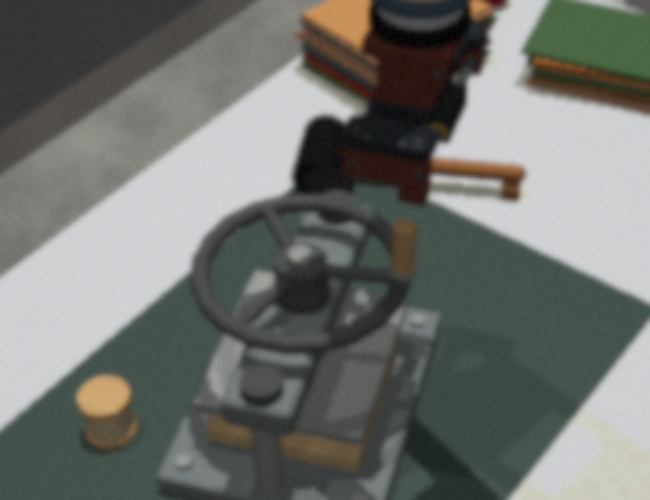

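```bash
python3 - <<'E'
from h import *
o=ctrl.get_obs();p=o["ee_pos"]
d,im,K,D,T=cam("side")
r=cv2.Rodrigues(T[:3,:3])[0]
pt=np.array([p,p+[0,0,19],p+[0,0,80],[503,-28,238],[503,-28,188]],float)
uv=cv2.projectPoints(pt,r,T[:3,3],K,D)[0].reshape(-1,2);print(uv)
P=cloud(d,K,D,T)
x0,y0=230,90
cr=np.ascontiguousarray(cv2.resize(im[y0:y0+140,x0:x0+180],None,fx=4,fy=4,interpolation=cv2.INTER_CUBIC))
for q in uv: cv2.circle(cr,tuple(int(v) for v in (q-[x0,y0])*4),3,(0,255,0),-1)
cv2.imwrite("pics/side3.png",cr[:,:,::-1])
M=(np.abs(P[...,0]-p[0])<80)&(np.abs(P[...,1]-p[1])<80)&(P[...,2]>195)&(P[...,2]<330)
Rt=cv2.Rodrigues(o["orientation"])[0]
Q=(P[M]-p)@Rt
w=P[M]
for lo in range(195,330,15):
    k=(w[:,2]>=lo)&(w[:,2]<lo+15)
    if k.sum(): print(lo,k.sum(),Q[k].min(0).round(),Q[k].max(0).round())
E
```

```text
[[315.83065296 195.62670054]
 [316.10243387 188.75850434]
 [317.01444281 165.43612825]
 [313.20353634 198.24067958]
 [312.56727537 216.37233234]]
195 76 [-61.  -5. -16.] [-44.   9.  85.]
210 54 [-56. -21. -16.] [-45.  -6.   3.]
225 135 [-55. -35. -16.] [  4. -21.  12.]
240 36 [-11. -44. -11.] [ -2. -36.  12.]
300 68 [ -82. -111.  -33.] [  75. -105.   18.]
315 301 [ -82. -125.  -34.] [  76. -111.   33.]
```

View pics/side3.png

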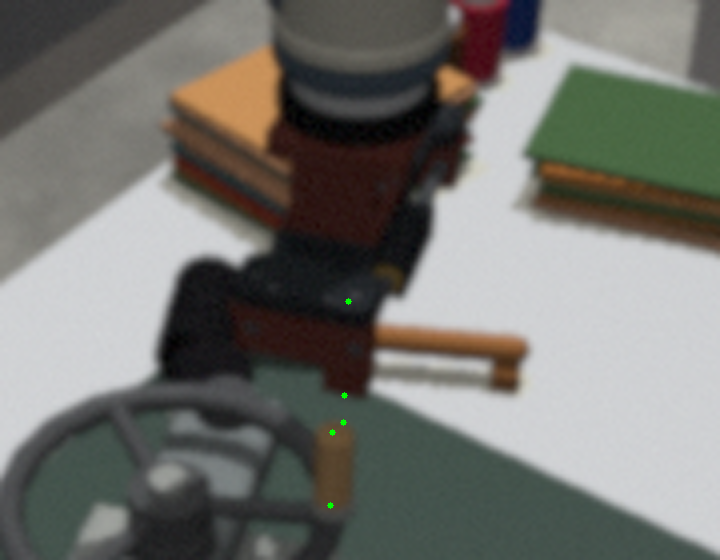

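```bash
python3 - <<'E'
from h import *
o=ctrl.get_obs();p=o["ee_pos"]; Rt=cv2.Rodrigues(o["orientation"])[0]
for n in("side","top"):
    d,im,K,D,T=cam(n)
    P=cloud(d,K,D,T); Q=(P-p)@Rt
    M=(abs(Q[...,0])<35)&(abs(Q[...,2])<35)&(Q[...,1]>-100)&(Q[...,1]<20)
    a=np.argwhere(M); print(n,len(a))
    for v in np.unique(a[:,0]):
        u=a[a[:,0]==v,1]; q=Q[v,u]; print(v,u.min(),u.max(),q.min(0).round(),q.max(0).round())
    np.save(n+"Q.npy",Q)
d,im,K,D,T=cam("side")
z=d["range_z"]; print(z[180:205:2,300:330:2].round().astype(int))
E
```

```text
side 116
181 310 312 [ -9. -44.   6.] [ -7. -42.  10.]
182 310 322 [-10. -44. -11.] [  8. -33.  10.]
183 310 322 [-10. -42. -12.] [  6. -32.  10.]
184 310 322 [ -9. -41. -11.] [  7. -28.  10.]
185 310 322 [ -8. -38. -11.] [  7. -25.  11.]
186 310 321 [-11. -36. -11.] [ -1. -28.  11.]
187 311 320 [-10. -33. -11.] [ -5. -24.   9.]
188 316 320 [ -8. -30. -11.] [ -6. -27.  -2.]
194 302 303 [14. 17. 32.] [16. 19. 35.]
195 302 314 [-34. -31.  -6.] [14. 19. 32.]
196 301 305 [ 7. 16. 26.] [10. 20. 35.]
197 301 307 [ 5. 17. 22.] [11. 20. 34.]
198 301 308 [ 1. 17. 18.] [ 7. 20. 33.]
199 304 307 [-0. 17. 19.] [ 1. 18. 25.]
200 304 307 [-2. 17. 18.] [-1. 20. 25.]
201 306 307 [-6. 16. 17.] [-4. 19. 19.]
202 306 307 [-10.  15.  15.] [-7. 18. 18.]
204 307 307 [-13.  18.  14.] [-13.  18.  14.]
205 307 307 [-16.  18.  13.] [-16.  18.  13.]
top 0
[[1357 1354 1356 1354  873  873  869  869  867  864  866  866 1356 1356
  1353]
 [1346 1347 1349 1355 1346  971  968  970  967  867  864  983 1351 1351
  1347]
 [1338 1347 1342 1344 1344  977  973  974  966  972  966  988 1341 1339
  1339]
 [1336 1331 1333 1338 1334  980  978  977  974  973  970 1336 1334 1334
  1336]
 [1328 1328 1330 1329 1334 1329 1331 1331  977  974  976 1331 1330 1332
  1326]
 [1330 1328 1327 1319 1325 1322 1323 1330 1323    0 1327 1325 1328 1328
  1320]
 [1037 1315 1315 1326 1320 1320 1317 1319 1318 1320 1315 1318 1321 1314
  1318]
 [1030 1029 1314 1309 1312 1314 1312    0 1319 1314 1310 1314 1311 1310
  1314]
 [1032 1030 1027 1308 1305  950  953  952  951 1309 1302 1308 1305 1303
  1303]
 [1028 1026 1021 1020 1022  946  949  946  949 1299 1305 1301 1296    0
  1295]
 [1031 1027 1023 1017  955  945  943  942  944 1291 1295 1294 1288 1290
  1293]
 [1291 1031 1019 1013  955  944  945  945  943 1288 1295 1286 1285 1291
  1286]
 [1280 1283 1021 1013  957  950  946  948  951 1282 1282 1285 1283 1282
  1285]]
```

Call:
{"method": "jog_arm", "body": {
  "steps": [
    {"turn": [0, 0, 0], "dp": [0, 0, -0.07], "claw": 0},
    {"turn": [0, 0, 0], "dp": [0, 0, -0.12], "claw": 0},
    {"turn": [0, 0, 0], "dp": [0, 0, -0.12], "claw": 0}
  ]
}}

```text
t: 3.42
ee_pos: [524.6, -68.2, 195.3]
orientation: [-1.344, 0.971, -0.974]
ft_force: [-0.6, 0.3, -0.5]
width: 0.4
```

```bash
cat > tip.py <<'E'
from h import *
import sys
o=ctrl.get_obs();p=o["ee_pos"]; Rt=cv2.Rodrigues(o["orientation"])[0]
print(p.round(1),o["ft_force"].round(1),o["width"], o["qpos"].round(3))
d,im,K,D,T=cam("side"); P=cloud(d,K,D,T); Q=(P-p)@Rt
M=(abs(Q[...,0])<20)&(abs(Q[...,2])<14)&(Q[...,1]>-60)&(Q[...,1]<10)
a=np.argwhere(M)
for v in np.unique(a[:,0])[-9:]:
    u=a[a[:,0]==v,1]; print(v,u.min(),u.max(),P[v,u].mean(0).round(),Q[v,u].mean(0).round())
r=cv2.Rodrigues(T[:3,:3])[0]
x0,y0=230,90
cr=np.ascontiguousarray(cv2.resize(im[y0:y0+140,x0:x0+180],None,fx=4,fy=4,interpolation=cv2.INTER_CUBIC))
cv2.imwrite(f"pics/{sys.argv[1]}.png",cr[:,:,::-1])
E
python3 tip.py side4
```

```text
[524.6 -68.2 195.3] [-0.6  0.3 -0.5] 0.3902660969249392 [-0.151  0.286  1.844 -0.002  1.01   1.104]
186 310 322 [525. -62. 235.] [ -6. -40.   3.]
187 310 322 [523. -63. 233.] [ -5. -38.  -0.]
188 310 321 [521. -62. 232.] [ -7. -37.  -2.]
189 310 321 [521. -63. 228.] [ -6. -33.  -1.]
190 310 320 [521. -61. 227.] [ -8. -32.  -1.]
191 312 320 [519. -62. 225.] [ -7. -29.  -3.]
192 316 320 [516. -64. 223.] [ -7. -27.  -7.]
206 307 307 [531. -48. 187.] [-17.   9.  13.]
```

View pics/side4.png

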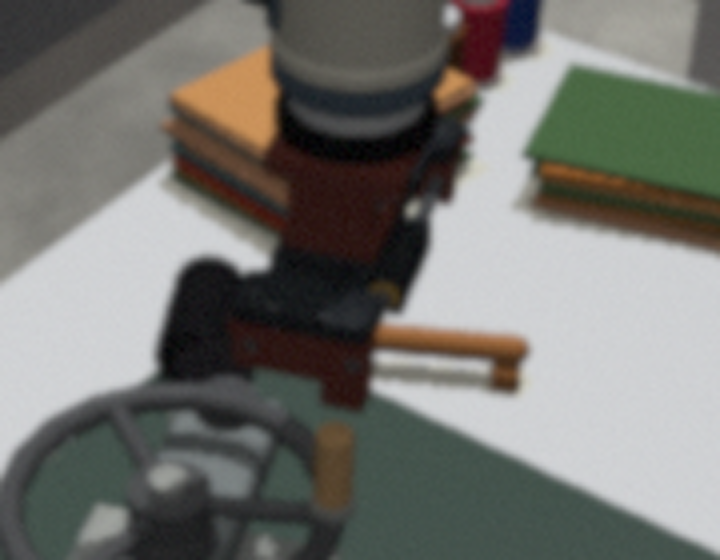

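The gripper tip appears about 26 mm higher in the camera views than the reported TCP: z is about 221 where 195 is reported. At this height it overlaps the handle and clears the rim whichever reading is right, so I'll keep z near 195 and creep to contact.

Call:
{"method": "jog_arm", "body": {
  "steps": [
    {"turn": [0, 0, 0], "dp": [-0.05, 0.09, 0], "claw": 0},
    {"turn": [0, 0, 0], "dp": [-0.1, 0.18, 0], "claw": 0},
    {"turn": [0, 0, 0], "dp": [-0.1, 0.18, 0], "claw": 0},
    {"turn": [0, 0, 0], "dp": [-0.1, 0.18, 0], "claw": 0},
    {"turn": [0, 0, 0], "dp": [-0.1, 0.18, 0], "claw": 0}
  ]
}}

```text
t: 3.88
ee_pos: [516.8, -53.6, 195.6]
orientation: [-1.344, 0.97, -0.974]
ft_force: [0.2, -0.4, -0.5]
width: 0.6
```

Call:
{"method": "jog_arm", "body": {
  "steps": [
    {"turn": [0, 0, 0], "dp": [-0.012, 0.022, 0], "claw": 0},
    {"turn": [0, 0, 0], "dp": [-0.012, 0.022, 0], "claw": 0},
    {"turn": [0, 0, 0], "dp": [-0.012, 0.022, 0], "claw": 0}
  ]
}}

```text
t: 4.13
ee_pos: [515.8, -51.8, 195.6]
orientation: [-1.344, 0.97, -0.974]
ft_force: [0.2, -0.3, -0.5]
width: 0.6
```

Call:
{"method": "jog_arm", "body": {
  "steps": [
    {"turn": [0, 0, 0], "dp": [-0.012, 0.022, 0], "claw": 0},
    {"turn": [0, 0, 0], "dp": [-0.012, 0.022, 0], "claw": 0},
    {"turn": [0, 0, 0], "dp": [-0.012, 0.022, 0], "claw": 0}
  ]
}}

```text
t: 4.38
ee_pos: [514.8, -50.0, 195.6]
orientation: [-1.344, 0.97, -0.974]
ft_force: [0.6, -0.3, 0.4]
width: 0.2
```

```bash
cat > hd.py <<'E'
from h import *
import sys
C=np.array([576.5,13.5])
def comp(im,K,D,T,P):
    hsv=cv2.cvtColor(im,cv2.COLOR_RGB2HSV)
    m=((hsv[...,0]>5)&(hsv[...,0]<25)&(hsv[...,1]>100)&(P[...,2]>195)&(P[...,2]<250)&(np.hypot(P[...,0]-C[0],P[...,1]-C[1])<125)).astype(np.uint8)
    k,l,st,ce=cv2.connectedComponentsWithStats(m)
    if k<2: return None
    i=1+np.argmax(st[1:,4]); q=P[l==i]
    return st[i],ce[i].round(2),q.mean(0).round(1)
if __name__=="__main__":
    o=ctrl.get_obs(); print("t",o["t"],o["ee_pos"].round(1),o["ft_force"].round(1),o["qpos"].round(2))
    for n in("side","top"):
        d,im,K,D,T=cam(n); P=cloud(d,K,D,T)
        r=comp(im,K,D,T,P); print(n,r, r and np.degrees(np.arctan2(*(r[2][:2]-C)[::-1]))%360)
        cv2.imwrite(f"pics/{n}_{sys.argv[1]}.png",cv2.resize(im[100:320,180:400],None,fx=2.5,fy=2.5)[:,:,::-1])
    s=np.load("side0.npz"); print("ref side",comp(s["im"],s["K"],s["D"],s["T"],cloud({"range_z":s["z"]},s["K"],s["D"],s["T"])))
    s=np.load("top0.npz"); print("ref top",comp(s["im"],s["K"],s["D"],s["T"],cloud({"range_z":s["z"]},s["K"],s["D"],s["T"])))
E
python3 hd.py a
```

```text
t 4.3833 [514.8 -50.  195.6] [ 0.6 -0.3  0.4] [-0.12  0.27  1.87 -0.    1.    1.14]
side (array([309, 193,  11,  24, 174], dtype=int32), array([313.12, 204.13]), array([501.4, -26.1, 224.3])) 207.80254415339272
top None None
ref side (array([309, 196,   9,  20, 148], dtype=int32), array([312.86, 205.03]), array([500.5, -23.9, 224. ]))
ref top (array([296, 226,   9,  10,  73], dtype=int32), array([300.33, 230.4 ]), array([503.9, -28.8, 235.4]))
```

View pics/side_a.png

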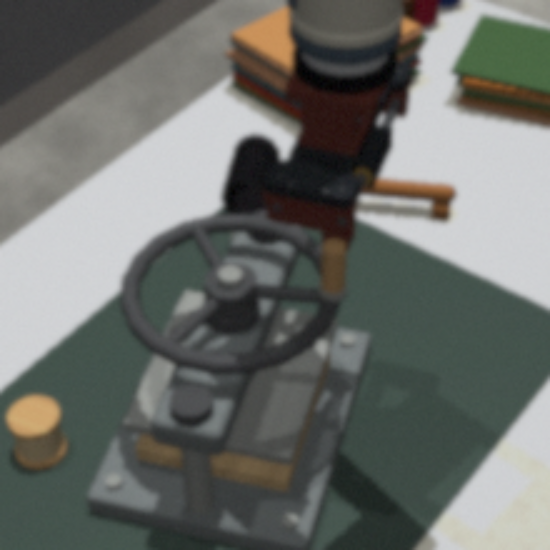

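Call:
{"method": "jog_arm", "body": {
  "steps": [
    {"turn": [0, 0, 0], "dp": [-0.009, 0.016, 0], "claw": 0},
    {"turn": [0, 0, 0], "dp": [-0.009, 0.016, 0], "claw": 0},
    {"turn": [0, 0, 0], "dp": [-0.009, 0.016, 0], "claw": 0}
  ]
}}

```text
t: 4.73
ee_pos: [514.1, -48.7, 195.6]
orientation: [-1.344, 0.97, -0.974]
ft_force: [-0.3, -1.0, -0.2]
width: 0.6
```

Call:
{"method": "jog_arm", "body": {
  "steps": [
    {"turn": [0, 0, 0], "dp": [-0.009, 0.016, 0], "claw": 0},
    {"turn": [0, 0, 0], "dp": [-0.009, 0.016, 0], "claw": 0},
    {"turn": [0, 0, 0], "dp": [-0.009, 0.016, 0], "claw": 0}
  ]
}}

```text
t: 4.98
ee_pos: [513.3, -47.4, 195.6]
orientation: [-1.344, 0.97, -0.974]
ft_force: [0.3, -0.3, -0.6]
width: 0.4
```

Call:
{"method": "jog_arm", "body": {
  "steps": [
    {"turn": [0, 0, 0], "dp": [-0.009, 0.016, 0], "claw": 0},
    {"turn": [0, 0, 0], "dp": [-0.009, 0.016, 0], "claw": 0},
    {"turn": [0, 0, 0], "dp": [-0.009, 0.016, 0], "claw": 0}
  ]
}}

```text
t: 5.23
ee_pos: [512.6, -46.0, 195.6]
orientation: [-1.344, 0.97, -0.974]
ft_force: [0.6, -0.4, 0.1]
width: 0.4
```

Call:
{"method": "jog_arm", "body": {
  "steps": [
    {"turn": [0, 0, 0], "dp": [-0.009, 0.016, 0], "claw": 0},
    {"turn": [0, 0, 0], "dp": [-0.009, 0.016, 0], "claw": 0},
    {"turn": [0, 0, 0], "dp": [-0.009, 0.016, 0], "claw": 0}
  ]
}}

```text
t: 5.48
ee_pos: [512.0, -44.9, 195.6]
orientation: [-1.345, 0.969, -0.974]
ft_force: [0.7, -1.5, -0.0]
width: 0.1
```

```bash
python3 hd.py b
```

```text
t 5.4833 [512.  -44.9 195.6] [ 0.7 -1.5 -0. ] [-0.11  0.26  1.88 -0.    1.    1.14]
side (array([309, 195,  11,  22, 164], dtype=int32), array([312.95, 204.92]), array([500.7, -24.4, 223.8])) 206.565051177078
top None None
ref side (array([309, 196,   9,  20, 148], dtype=int32), array([312.86, 205.03]), array([500.5, -23.9, 224. ]))
ref top (array([296, 226,   9,  10,  73], dtype=int32), array([300.33, 230.4 ]), array([503.9, -28.8, 235.4]))
```

```bash
cat > plan.py <<'E'
import numpy as np, sys
from workcell import ctrl
C=np.array([576.5,13.5]); HX,HZ,RC=19.3,20.5,10.
def s(b):
    c,n=abs(np.cos(b)),abs(np.sin(b))
    if c>0 and HX*n/c<=HZ-RC: return HX/c
    if n>0 and HZ*c/n<=HX-RC: return HZ/n
    m=np.array([HX-RC,HZ-RC]); d=np.array([c,n]); k=m@d
    return k+np.sqrt(k*k-m@m+RC*RC)
JA=np.radians(-71.7)
def tcp(f):
    u=np.array([np.cos(f),np.sin(f)]); t=np.array([np.sin(f),-np.cos(f)])
    return C+85*u-s(np.arctan2(t[1],t[0])-JA)*t
if __name__=="__main__":
    o=ctrl.get_obs(); p=o["ee_pos"]; R=__import__("cv2").Rodrigues(o["orientation"])[0]
    F=np.radians(np.linspace(-200,260,4601)); T=np.array([tcp(f) for f in F])
    ph0=float(sys.argv[1]); step=float(sys.argv[2]); n=int(sys.argv[3])
    i=np.argmin(np.hypot(*(T-p[:2]).T)); print("t",o["t"],p.round(1),"F",o["ft_force"].round(1),"near phi",np.degrees(F[i]).round(1),"err",(p[:2]-T[i]).round(1),"jaw",np.degrees(np.arctan2(R[1,0],R[0,0])).round(2),"q6",o["qpos"][5].round(2),"tilt",R[:2,1].round(3))
    for k in range(1,n+1):
        f=ph0-step*k; q=(np.array([*tcp(np.radians(f)),195.5])-p)/80; print(round(f,1),q.round(2).tolist())
E
python3 plan.py 209 4 12
```

```text
t 5.5833 [511.9 -44.9 195.6] F [ 0.2 -1.9 -0.8] near phi 209.1 err [0.2 0.1] jaw -71.75 q6 1.14 tilt [ 0.001 -0.003]
205.0 [-0.05, 0.06, -0.0]
201.0 [-0.1, 0.12, -0.0]
197.0 [-0.14, 0.19, -0.0]
193.0 [-0.17, 0.26, -0.0]
189.0 [-0.2, 0.32, -0.0]
185.0 [-0.23, 0.39, -0.0]
181.0 [-0.25, 0.46, -0.0]
177.0 [-0.27, 0.53, -0.0]
173.0 [-0.28, 0.6, -0.0]
169.0 [-0.29, 0.66, -0.0]
165.0 [-0.29, 0.73, -0.0]
161.0 [-0.29, 0.8, -0.0]
```

Model and contact agree well: the first contact gives φ = 209.1° with under 0.3 mm of error. Starting the push.

Call:
{"method": "jog_arm", "body": {
  "steps": [
    {"turn": [0, 0, 0], "dp": [-0.05, 0.06, 0], "claw": 0},
    {"turn": [0, 0, 0], "dp": [-0.1, 0.12, 0], "claw": 0},
    {"turn": [0, 0, 0], "dp": [-0.14, 0.19, 0], "claw": 0},
    {"turn": [0, 0, 0], "dp": [-0.17, 0.26, 0], "claw": 0},
    {"turn": [0, 0, 0], "dp": [-0.2, 0.32, 0], "claw": 0},
    {"turn": [0, 0, 0], "dp": [-0.23, 0.39, 0], "claw": 0},
    {"turn": [0, 0, 0], "dp": [-0.25, 0.46, 0], "claw": 0},
    {"turn": [0, 0, 0], "dp": [-0.27, 0.53, 0], "claw": 0},
    {"turn": [0, 0, 0], "dp": [-0.28, 0.6, 0], "claw": 0},
    {"turn": [0, 0, 0], "dp": [-0.29, 0.66, 0], "claw": 0},
    {"turn": [0, 0, 0], "dp": [-0.29, 0.73, 0], "claw": 0},
    {"turn": [0, 0, 0], "dp": [-0.29, 0.8, 0], "claw": 0}
  ]
}}

```text
t: 6.58
ee_pos: [488.6, 19.6, 195.6]
orientation: [-1.345, 0.97, -0.974]
ft_force: [0.0, -3.7, 1.0]
width: 0.5
```

```bash
python3 plan.py 161 4 12; python3 hd.py c
```

```text
t 6.5833 [488.6  19.6 195.6] F [ 0.  -3.7  1. ] near phi 160.6 err [ 0.1 -0.1] jaw -71.76 q6 1.27 tilt [ 0.001 -0.003]
157.0 [0.0, 0.07, -0.0]
153.0 [0.02, 0.14, -0.0]
149.0 [0.03, 0.21, -0.0]
145.0 [0.06, 0.29, -0.0]
141.0 [0.09, 0.36, -0.0]
137.0 [0.12, 0.44, -0.0]
133.0 [0.17, 0.51, -0.0]
129.0 [0.22, 0.58, -0.0]
125.0 [0.27, 0.64, -0.0]
121.0 [0.33, 0.7, -0.0]
117.0 [0.39, 0.75, -0.0]
113.0 [0.45, 0.8, -0.0]
t 6.5833 [488.6  19.6 195.6] [ 0.  -3.7  1. ] [ 0.02  0.23  1.93 -0.    0.99  1.27]
side (array([291, 219,  11,  19, 137], dtype=int32), array([295.23, 227.83]), array([492.4,  46.2, 221.2])) 158.75278225205943
top None None
ref side (array([309, 196,   9,  20, 148], dtype=int32), array([312.86, 205.03]), array([500.5, -23.9, 224. ]))
ref top (array([296, 226,   9,  10,  73], dtype=int32), array([300.33, 230.4 ]), array([503.9, -28.8, 235.4]))
```

View pics/side_c.png

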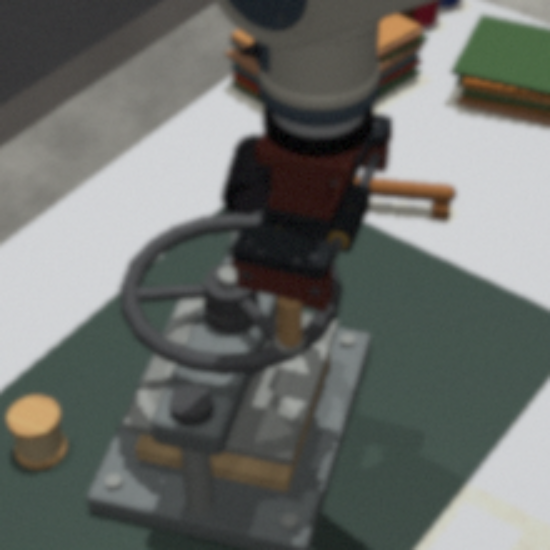

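The wheel is turning. The handle, at about (288,320) in the crop, is being pushed by the finger, with 3.7 N on the wrist. Continuing.

Call:
{"method": "jog_arm", "body": {
  "steps": [
    {"turn": [0, 0, 0], "dp": [0, 0.07, 0], "claw": 0},
    {"turn": [0, 0, 0], "dp": [0.02, 0.14, 0], "claw": 0},
    {"turn": [0, 0, 0], "dp": [0.03, 0.21, 0], "claw": 0},
    {"turn": [0, 0, 0], "dp": [0.06, 0.29, 0], "claw": 0},
    {"turn": [0, 0, 0], "dp": [0.09, 0.36, 0], "claw": 0},
    {"turn": [0, 0, 0], "dp": [0.12, 0.44, 0], "claw": 0},
    {"turn": [0, 0, 0], "dp": [0.17, 0.51, 0], "claw": 0},
    {"turn": [0, 0, 0], "dp": [0.22, 0.58, 0], "claw": 0},
    {"turn": [0, 0, 0], "dp": [0.27, 0.64, 0], "claw": 0},
    {"turn": [0, 0, 0], "dp": [0.33, 0.7, 0], "claw": 0},
    {"turn": [0, 0, 0], "dp": [0.39, 0.75, 0], "claw": 0},
    {"turn": [0, 0, 0], "dp": [0.45, 0.8, 0], "claw": 0}
  ]
}}

```text
t: 7.68
ee_pos: [524.9, 84.6, 195.4]
orientation: [-1.345, 0.97, -0.972]
ft_force: [-2.9, -2.1, 0.9]
width: 0.3
```

```bash
python3 plan.py 113 4 12; python3 hd.py d
```

```text
t 7.6833 [524.9  84.6 195.4] F [-2.9 -2.1  0.9] near phi 112.4 err [-0.2  0.4] jaw -71.73 q6 1.39 tilt [ 0.    -0.002]
109.0 [0.06, 0.03, 0.0]
105.0 [0.12, 0.07, 0.0]
101.0 [0.19, 0.1, 0.0]
97.0 [0.26, 0.13, 0.0]
93.0 [0.32, 0.16, 0.0]
89.0 [0.39, 0.18, 0.0]
85.0 [0.46, 0.19, 0.0]
81.0 [0.53, 0.21, 0.0]
77.0 [0.6, 0.21, 0.0]
73.0 [0.67, 0.21, 0.0]
69.0 [0.75, 0.21, 0.0]
65.0 [0.82, 0.2, 0.0]
t 7.6833 [524.9  84.6 195.4] [-2.9 -2.1  0.9] [ 0.14  0.29  1.84 -0.    1.01  1.39]
side (array([257, 234,   7,   9,  52], dtype=int32), array([259.92, 237.67]), array([538.4,  97.3, 208.4])) 114.4491058888728
top None None
ref side (array([309, 196,   9,  20, 148], dtype=int32), array([312.86, 205.03]), array([500.5, -23.9, 224. ]))
ref top (array([296, 226,   9,  10,  73], dtype=int32), array([300.33, 230.4 ]), array([503.9, -28.8, 235.4]))
```

Call:
{"method": "jog_arm", "body": {
  "steps": [
    {"turn": [0, 0, 0], "dp": [0.06, 0.03, 0], "claw": 0},
    {"turn": [0, 0, 0], "dp": [0.12, 0.07, 0], "claw": 0},
    {"turn": [0, 0, 0], "dp": [0.19, 0.1, 0], "claw": 0},
    {"turn": [0, 0, 0], "dp": [0.26, 0.13, 0], "claw": 0},
    {"turn": [0, 0, 0], "dp": [0.32, 0.16, 0], "claw": 0},
    {"turn": [0, 0, 0], "dp": [0.39, 0.18, 0], "claw": 0},
    {"turn": [0, 0, 0], "dp": [0.46, 0.19, 0], "claw": 0},
    {"turn": [0, 0, 0], "dp": [0.53, 0.21, 0], "claw": 0},
    {"turn": [0, 0, 0], "dp": [0.6, 0.21, 0], "claw": 0},
    {"turn": [0, 0, 0], "dp": [0.67, 0.21, 0], "claw": 0},
    {"turn": [0, 0, 0], "dp": [0.75, 0.21, 0], "claw": 0},
    {"turn": [0, 0, 0], "dp": [0.82, 0.2, 0], "claw": 0}
  ]
}}

```text
t: 8.78
ee_pos: [592.1, 101.3, 195.5]
orientation: [-1.343, 0.969, -0.972]
ft_force: [-3.1, 1.2, -0.2]
width: 0.6
```

```bash
python3 plan.py 65 4 12; python3 hd.py e
```

```text
t 8.7833 [592.1 101.3 195.5] F [-3.1  1.2 -0.2] near phi 64.2 err [0.2 0.8] jaw -71.71 q6 1.4 tilt [ 0.002 -0.001]
61.0 [0.06, -0.02, 0.0]
57.0 [0.14, -0.05, 0.0]
53.0 [0.21, -0.08, 0.0]
49.0 [0.29, -0.11, 0.0]
45.0 [0.37, -0.15, 0.0]
41.0 [0.44, -0.2, 0.0]
37.0 [0.5, -0.25, 0.0]
33.0 [0.56, -0.31, 0.0]
29.0 [0.62, -0.37, 0.0]
25.0 [0.67, -0.43, 0.0]
21.0 [0.71, -0.49, 0.0]
17.0 [0.75, -0.56, 0.0]
t 8.7833 [592.1 101.3 195.5] [-3.1  1.2 -0.2] [ 0.15  0.39  1.69 -0.    1.06  1.4 ]
side (array([231, 223,   8,   4,  22], dtype=int32), array([234.41, 224.41]), array([599.3, 102. , 211.7])) 75.55320462906387
top None None
ref side (array([309, 196,   9,  20, 148], dtype=int32), array([312.86, 205.03]), array([500.5, -23.9, 224. ]))
ref top (array([296, 226,   9,  10,  73], dtype=int32), array([300.33, 230.4 ]), array([503.9, -28.8, 235.4]))
```

View pics/side_e.png

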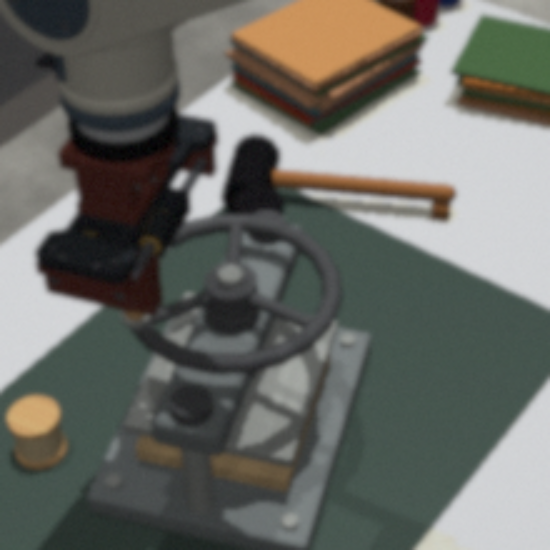

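The handle's foot is visible at about (133,318), still being pushed. The mallet and spool haven't moved.

Call:
{"method": "jog_arm", "body": {
  "steps": [
    {"turn": [0, 0, 0], "dp": [0.06, -0.02, 0], "claw": 0},
    {"turn": [0, 0, 0], "dp": [0.14, -0.05, 0], "claw": 0},
    {"turn": [0, 0, 0], "dp": [0.21, -0.08, 0], "claw": 0},
    {"turn": [0, 0, 0], "dp": [0.29, -0.11, 0], "claw": 0},
    {"turn": [0, 0, 0], "dp": [0.37, -0.15, 0], "claw": 0},
    {"turn": [0, 0, 0], "dp": [0.44, -0.2, 0], "claw": 0},
    {"turn": [0, 0, 0], "dp": [0.5, -0.25, 0], "claw": 0},
    {"turn": [0, 0, 0], "dp": [0.56, -0.31, 0], "claw": 0},
    {"turn": [0, 0, 0], "dp": [0.62, -0.37, 0], "claw": 0},
    {"turn": [0, 0, 0], "dp": [0.67, -0.43, 0], "claw": 0},
    {"turn": [0, 0, 0], "dp": [0.71, -0.49, 0], "claw": 0},
    {"turn": [0, 0, 0], "dp": [0.75, -0.56, 0], "claw": 0}
  ]
}}

```text
t: 9.88
ee_pos: [653.1, 55.7, 195.5]
orientation: [-1.342, 0.968, -0.973]
ft_force: [-1.3, 2.5, -1.3]
width: 0.3
```

```bash
python3 plan.py 17 4 12; python3 hd.py f
```

```text
t 9.8833 [653.1  55.7 195.5] F [-1.3  2.5 -1.3] near phi 16.1 err [0.3 0.1] jaw -71.72 q6 1.32 tilt [ 0.003 -0.001]
13.0 [0.02, -0.05, -0.0]
9.0 [0.05, -0.12, -0.0]
5.0 [0.08, -0.19, -0.0]
1.0 [0.1, -0.26, -0.0]
-3.0 [0.12, -0.33, -0.0]
-7.0 [0.13, -0.39, -0.0]
-11.0 [0.14, -0.46, -0.0]
-15.0 [0.14, -0.53, -0.0]
-19.0 [0.14, -0.6, -0.0]
-23.0 [0.14, -0.67, -0.0]
-27.0 [0.13, -0.74, -0.0]
-31.0 [0.11, -0.82, -0.0]
t 9.8833 [653.1  55.7 195.5] [-1.3  2.5 -1.3] [ 0.07  0.47  1.56 -0.    1.11  1.32]
side (array([230, 185,   8,  19,  61], dtype=int32), array([234.62, 196.2 ]), array([647.8,  45.8, 219.7])) 24.37125981475518
top None None
ref side (array([309, 196,   9,  20, 148], dtype=int32), array([312.86, 205.03]), array([500.5, -23.9, 224. ]))
ref top (array([296, 226,   9,  10,  73], dtype=int32), array([300.33, 230.4 ]), array([503.9, -28.8, 235.4]))
```

Call:
{"method": "jog_arm", "body": {
  "steps": [
    {"turn": [0, 0, 0], "dp": [0.02, -0.05, 0], "claw": 0},
    {"turn": [0, 0, 0], "dp": [0.05, -0.12, 0], "claw": 0},
    {"turn": [0, 0, 0], "dp": [0.08, -0.19, 0], "claw": 0},
    {"turn": [0, 0, 0], "dp": [0.1, -0.26, 0], "claw": 0},
    {"turn": [0, 0, 0], "dp": [0.12, -0.33, 0], "claw": 0},
    {"turn": [0, 0, 0], "dp": [0.13, -0.39, 0], "claw": 0},
    {"turn": [0, 0, 0], "dp": [0.14, -0.46, 0], "claw": 0},
    {"turn": [0, 0, 0], "dp": [0.14, -0.53, 0], "claw": 0},
    {"turn": [0, 0, 0], "dp": [0.14, -0.6, 0], "claw": 0},
    {"turn": [0, 0, 0], "dp": [0.14, -0.67, 0], "claw": 0},
    {"turn": [0, 0, 0], "dp": [0.13, -0.74, 0], "claw": 0},
    {"turn": [0, 0, 0], "dp": [0.11, -0.82, 0], "claw": 0}
  ]
}}

```text
t: 10.98
ee_pos: [662.9, -11.3, 195.9]
orientation: [-1.341, 0.967, -0.976]
ft_force: [1.0, 2.9, 0.2]
width: 0.7
```

```bash
python3 plan.py -31 4 12; python3 hd.py g
```

```text
t 10.9833 [662.9 -11.3 195.9] F [1.  2.9 0.2] near phi -31.8 err [ 1.5 -0.5] jaw -71.76 q6 1.22 tilt [ 0.006 -0.002]
-35.0 [-0.04, -0.05, -0.0]
-39.0 [-0.07, -0.13, -0.0]
-43.0 [-0.11, -0.2, -0.0]
-47.0 [-0.15, -0.27, -0.0]
-51.0 [-0.2, -0.34, -0.0]
-55.0 [-0.25, -0.41, -0.0]
-59.0 [-0.31, -0.47, -0.0]
-63.0 [-0.37, -0.52, -0.0]
-67.0 [-0.43, -0.57, -0.0]
-71.0 [-0.49, -0.61, -0.0]
-75.0 [-0.56, -0.65, -0.0]
-79.0 [-0.62, -0.68, -0.0]
t 10.9833 [662.9 -11.3 195.9] [1.  2.9 0.2] [-0.03  0.48  1.55 -0.    1.11  1.22]
side (array([248, 170,  14,  18, 114], dtype=int32), array([256.75, 177.04]), array([646.4, -24.1, 224.9])) 331.7236899102614
top (array([297, 158,   9,   8,  50], dtype=int32), array([301.02, 161.6 ]), array([643.3, -33.3, 229.8])) 324.9849602046433
ref side (array([309, 196,   9,  20, 148], dtype=int32), array([312.86, 205.03]), array([500.5, -23.9, 224. ]))
ref top (array([296, 226,   9,  10,  73], dtype=int32), array([300.33, 230.4 ]), array([503.9, -28.8, 235.4]))
```

View pics/side_g.png

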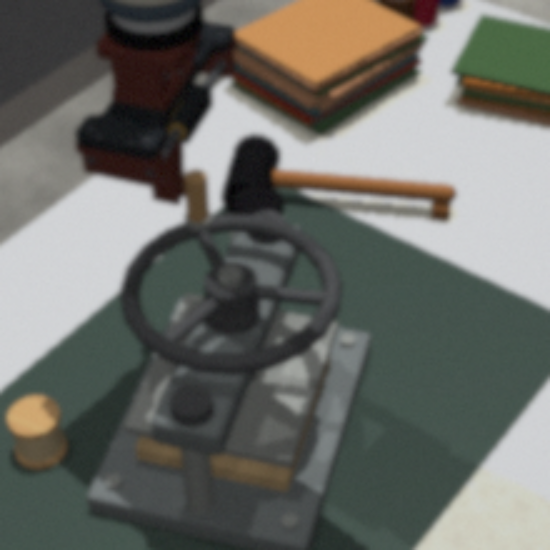

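The handle is at (196,195) in the crop with the finger behind it. Everything else looks unchanged.

Call:
{"method": "jog_arm", "body": {
  "steps": [
    {"turn": [0, 0, 0], "dp": [-0.04, -0.05, 0], "claw": 0},
    {"turn": [0, 0, 0], "dp": [-0.07, -0.13, 0], "claw": 0},
    {"turn": [0, 0, 0], "dp": [-0.11, -0.2, 0], "claw": 0},
    {"turn": [0, 0, 0], "dp": [-0.15, -0.27, 0], "claw": 0},
    {"turn": [0, 0, 0], "dp": [-0.2, -0.34, 0], "claw": 0},
    {"turn": [0, 0, 0], "dp": [-0.25, -0.41, 0], "claw": 0},
    {"turn": [0, 0, 0], "dp": [-0.31, -0.47, 0], "claw": 0},
    {"turn": [0, 0, 0], "dp": [-0.37, -0.52, 0], "claw": 0},
    {"turn": [0, 0, 0], "dp": [-0.43, -0.57, 0], "claw": 0},
    {"turn": [0, 0, 0], "dp": [-0.49, -0.61, 0], "claw": 0},
    {"turn": [0, 0, 0], "dp": [-0.56, -0.65, 0], "claw": 0},
    {"turn": [0, 0, 0], "dp": [-0.62, -0.68, 0], "claw": 0}
  ]
}}

```text
t: 12.08
ee_pos: [612.3, -67.0, 196.0]
orientation: [-1.342, 0.967, -0.977]
ft_force: [2.5, 1.9, -1.0]
width: 0.4
```

```bash
python3 plan.py -79 4 12; python3 hd.py h
```

```text
t 12.0833 [612.3 -67.  196. ] F [ 2.5  1.9 -1. ] near phi -79.7 err [ 0.2 -0.6] jaw -71.81 q6 1.13 tilt [ 0.005 -0.003]
-83.0 [-0.06, -0.02, -0.01]
-87.0 [-0.13, -0.04, -0.01]
-91.0 [-0.19, -0.06, -0.01]
-95.0 [-0.26, -0.08, -0.01]
-99.0 [-0.33, -0.09, -0.01]
-103.0 [-0.4, -0.1, -0.01]
-107.0 [-0.47, -0.1, -0.01]
-111.0 [-0.55, -0.09, -0.01]
-115.0 [-0.62, -0.08, -0.01]
-119.0 [-0.7, -0.07, -0.01]
-123.0 [-0.78, -0.05, -0.01]
-127.0 [-0.86, -0.02, -0.01]
t 12.0833 [612.3 -67.  196. ] [ 2.5  1.9 -1. ] [-0.13  0.41  1.66 -0.    1.07  1.13]
side (array([279, 167,  17,  22, 186], dtype=int32), array([289.51, 177.06]), array([590.1, -65.4, 224.9])) 279.7799752258789
top (array([316, 188,   9,   6,  31], dtype=int32), array([320.16, 190.71]), array([583.4, -70.5, 227.4])) 274.69589619523373
ref side (array([309, 196,   9,  20, 148], dtype=int32), array([312.86, 205.03]), array([500.5, -23.9, 224. ]))
ref top (array([296, 226,   9,  10,  73], dtype=int32), array([300.33, 230.4 ]), array([503.9, -28.8, 235.4]))
```

Call:
{"method": "jog_arm", "body": {
  "steps": [
    {"turn": [0, 0, 0], "dp": [-0.06, -0.02, -0.01], "claw": 0},
    {"turn": [0, 0, 0], "dp": [-0.13, -0.04, -0.01], "claw": 0},
    {"turn": [0, 0, 0], "dp": [-0.19, -0.06, -0.01], "claw": 0},
    {"turn": [0, 0, 0], "dp": [-0.26, -0.08, -0.01], "claw": 0},
    {"turn": [0, 0, 0], "dp": [-0.33, -0.09, -0.01], "claw": 0},
    {"turn": [0, 0, 0], "dp": [-0.4, -0.1, -0.01], "claw": 0},
    {"turn": [0, 0, 0], "dp": [-0.47, -0.1, -0.01], "claw": 0},
    {"turn": [0, 0, 0], "dp": [-0.55, -0.09, -0.01], "claw": 0},
    {"turn": [0, 0, 0], "dp": [-0.62, -0.08, -0.01], "claw": 0},
    {"turn": [0, 0, 0], "dp": [-0.7, -0.07, -0.01], "claw": 0},
    {"turn": [0, 0, 0], "dp": [-0.78, -0.05, -0.01], "claw": 0},
    {"turn": [0, 0, 0], "dp": [-0.86, -0.02, -0.01], "claw": 0}
  ]
}}

```text
t: 13.18
ee_pos: [541.9, -69.0, 195.1]
orientation: [-1.344, 0.969, -0.976]
ft_force: [1.3, -3.9, 3.7]
width: -0.2
```

```bash
python3 plan.py -127 2 11; python3 hd.py i
```

```text
t 13.1833 [541.9 -69.  195.1] F [ 1.3 -3.9  3.7] near phi -127.8 err [-0.6 -1.3] jaw -71.82 q6 1.11 tilt [ 0.003 -0.004]
-129.0 [-0.02, 0.03, 0.01]
-131.0 [-0.05, 0.05, 0.01]
-133.0 [-0.09, 0.07, 0.01]
-135.0 [-0.13, 0.09, 0.01]
-137.0 [-0.16, 0.11, 0.01]
-139.0 [-0.2, 0.14, 0.01]
-141.0 [-0.23, 0.16, 0.01]
-143.0 [-0.26, 0.19, 0.01]
-145.0 [-0.29, 0.22, 0.01]
-147.0 [-0.32, 0.24, 0.01]
-149.0 [-0.35, 0.27, 0.01]
t 13.1833 [541.9 -69.  195.1] [ 1.3 -3.9  3.7] [-0.15  0.31  1.81 -0.    1.02  1.11]
side (array([305, 183,  11,  22, 159], dtype=int32), array([310.6 , 193.09]), array([524.9, -50.6, 224.1])) 231.1662062354793
top None None
ref side (array([309, 196,   9,  20, 148], dtype=int32), array([312.86, 205.03]), array([500.5, -23.9, 224. ]))
ref top (array([296, 226,   9,  10,  73], dtype=int32), array([300.33, 230.4 ]), array([503.9, -28.8, 235.4]))
```

View pics/side_i.png

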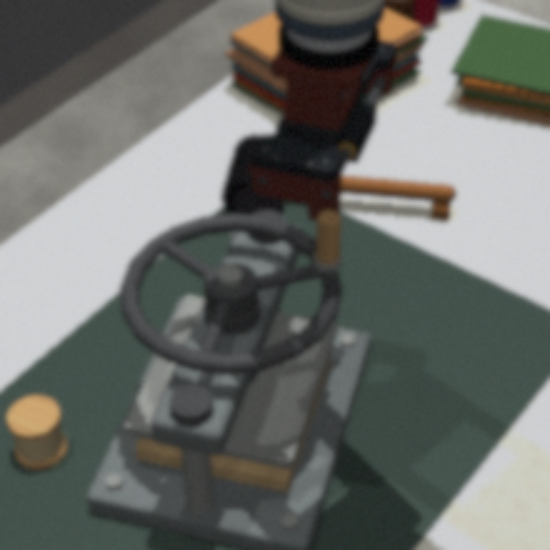

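Call:
{"method": "jog_arm", "body": {
  "steps": [
    {"turn": [0, 0, 0], "dp": [-0.02, 0.03, 0.01], "claw": 0},
    {"turn": [0, 0, 0], "dp": [-0.05, 0.05, 0.01], "claw": 0},
    {"turn": [0, 0, 0], "dp": [-0.09, 0.07, 0.01], "claw": 0},
    {"turn": [0, 0, 0], "dp": [-0.13, 0.09, 0.01], "claw": 0},
    {"turn": [0, 0, 0], "dp": [-0.16, 0.11, 0.01], "claw": 0},
    {"turn": [0, 0, 0], "dp": [-0.2, 0.14, 0.01], "claw": 0},
    {"turn": [0, 0, 0], "dp": [-0.23, 0.16, 0.01], "claw": 0},
    {"turn": [0, 0, 0], "dp": [-0.26, 0.19, 0.01], "claw": 0},
    {"turn": [0, 0, 0], "dp": [-0.29, 0.22, 0.01], "claw": 0},
    {"turn": [0, 0, 0], "dp": [-0.32, 0.24, 0.01], "claw": 0},
    {"turn": [0, 0, 0], "dp": [-0.35, 0.265, 0.01], "claw": 0},
    {"turn": [0, 0, 0], "dp": [-0.35, 0.27, 0.01], "claw": 0}
  ]
}}

```text
t: 14.28
ee_pos: [512.4, -46.5, 195.6]
orientation: [-1.345, 0.97, -0.974]
ft_force: [0.7, -3.2, -1.6]
width: 0.5
```

```bash
python3 plan.py -149 1 3; python3 hd.py j
```

```text
t 14.2833 [512.4 -46.5 195.6] F [ 0.7 -3.2 -1.6] near phi 210.0 err [-0.4 -0.4] jaw -71.8 q6 1.14 tilt [ 0.001 -0.003]
-150.0 [0.0, 0.0, -0.0]
-151.0 [-0.01, 0.02, -0.0]
-152.0 [-0.02, 0.03, -0.0]
t 14.2833 [512.4 -46.5 195.6] [ 0.7 -3.2 -1.6] [-0.11  0.26  1.87 -0.    1.    1.14]
side (array([309, 195,  10,  21, 159], dtype=int32), array([313.13, 204.54]), array([501.1, -25.6, 223.7])) 207.40979345343797
top None None
ref side (array([309, 196,   9,  20, 148], dtype=int32), array([312.86, 205.03]), array([500.5, -23.9, 224. ]))
ref top (array([296, 226,   9,  10,  73], dtype=int32), array([300.33, 230.4 ]), array([503.9, -28.8, 235.4]))
```

Call:
{"method": "jog_arm", "body": {
  "steps": [
    {"turn": [0, 0, 0], "dp": [-0.006, 0.016, 0], "claw": 0},
    {"turn": [0, 0, 0], "dp": [-0.006, 0.016, 0], "claw": 0},
    {"turn": [0, 0, 0], "dp": [-0.006, 0.016, 0], "claw": 0},
    {"turn": [0, 0, 0], "dp": [-0.006, 0.016, 0], "claw": 0}
  ]
}}

```text
t: 14.72
ee_pos: [512.1, -45.1, 195.6]
orientation: [-1.344, 0.971, -0.974]
ft_force: [-0.8, -0.2, 0.1]
width: 0.4
```

```bash
python3 hd.py k
```

```text
t 14.7167 [512.1 -45.1 195.6] [-0.8 -0.2  0.1] [-0.11  0.26  1.88 -0.    1.    1.14]
side (array([309, 195,  11,  22, 162], dtype=int32), array([313.  , 204.97]), array([500.4, -24.2, 224. ])) 206.3538512612992
top None None
ref side (array([309, 196,   9,  20, 148], dtype=int32), array([312.86, 205.03]), array([500.5, -23.9, 224. ]))
ref top (array([296, 226,   9,  10,  73], dtype=int32), array([300.33, 230.4 ]), array([503.9, -28.8, 235.4]))
```

The handle's position matches the reference. Backing off along the tangent, then up and away.

Call:
{"method": "jog_arm", "body": {
  "steps": [
    {"turn": [0, 0, 0], "dp": [0.05, -0.1, 0], "claw": 0},
    {"turn": [0, 0, 0], "dp": [0.15, -0.3, 0], "claw": 0},
    {"turn": [0, 0, 0], "dp": [0.2, -0.5, 0], "claw": 0},
    {"turn": [0, 0, 0], "dp": [0.2, -0.5, 0.4], "claw": 0},
    {"turn": [0, 0, 0], "dp": [0.2, -0.5, 0.9], "claw": 0},
    {"turn": [0, 0, 0], "dp": [0.2, -0.5, 1], "claw": 0},
    {"turn": [0, 0, 0], "dp": [0.2, -0.5, 1], "claw": 0}
  ]
}}

```text
t: 15.4
ee_pos: [530.5, -85.9, 279.1]
orientation: [-1.341, 0.966, -0.979]
ft_force: [-0.3, -0.1, 0.5]
width: 0.4
```

Call:
{"method": "jog_arm", "body": {
  "steps": [
    {"turn": [0, 0, 0], "dp": [-0.25, -0.45, 0], "claw": 0},
    {"turn": [0, 0, 0], "dp": [-0.5, -0.9, 0], "claw": 0},
    {"turn": [0, 0, 0], "dp": [-0.5, -0.9, 0], "claw": 0},
    {"turn": [0, 0, 0], "dp": [-0.5, -0.9, 0], "claw": 0}
  ]
}}

```text
t: 15.73
ee_pos: [489.1, -159.1, 277.8]
orientation: [-1.34, 0.97, -0.98]
ft_force: [-0.6, 0.1, 0.8]
width: 0.3
```

Call:
{"method": "jog_arm", "body": {
  "steps": [
    {"turn": [0, 0, 0], "dp": [-0.25, -0.45, 0], "claw": 0},
    {"turn": [0, 0, 0], "dp": [-0.5, -0.9, 0], "claw": 0},
    {"turn": [0, 0, 0], "dp": [-0.5, -0.9, 0], "claw": 0},
    {"turn": [0, 0, 0], "dp": [-0.5, -0.9, 0], "claw": 0}
  ]
}}

```text
t: 16.07
ee_pos: [448.5, -231.7, 276.8]
orientation: [-1.339, 0.973, -0.98]
ft_force: [0.3, 1.0, 1.2]
width: 0.7
```

Call:
{"method": "jog_arm", "body": {
  "steps": [
    {"turn": [0, 0, 0], "dp": [-0.25, -0.45, 0], "claw": 0},
    {"turn": [0, 0, 0], "dp": [-0.5, -0.9, 0], "claw": 0},
    {"turn": [0, 0, 0], "dp": [-0.5, -0.9, 0], "claw": 0},
    {"turn": [0, 0, 0], "dp": [-0.5, -0.9, 0], "claw": 0}
  ]
}}

```text
t: 16.4
ee_pos: [408.6, -303.7, 276.1]
orientation: [-1.337, 0.975, -0.981]
ft_force: [-0.2, -0.1, 0.1]
width: 0.4
```

```bash
python3 hd.py l; python3 - <<'E'
from h import *
d,im,K,D,T=cam("top"); s=np.load("top0.npz")["im"]; cv2.imwrite("pics/topend.png",im[:,:,::-1])
df=cv2.absdiff(cv2.GaussianBlur(im,(3,3),0),cv2.GaussianBlur(s,(3,3),0)).max(2); cv2.imwrite("pics/diff.png",np.minimum(df*4,255).astype(np.uint8))
E
```

```text
t 16.4 [ 408.6 -303.7  276.1] [-0.2 -0.1  0.1] [-0.66  0.16  1.8   0.    1.17  0.6 ]
side (array([309, 196,   9,  21, 150], dtype=int32), array([312.87, 205.28]), array([500.1, -23.4, 223.9])) 205.77981290705475
top (array([296, 226,   9,  10,  72], dtype=int32), array([300.1 , 230.51]), array([503.7, -28.4, 236. ])) 209.92255517659555
ref side (array([309, 196,   9,  20, 148], dtype=int32), array([312.86, 205.03]), array([500.5, -23.9, 224. ]))
ref top (array([296, 226,   9,  10,  73], dtype=int32), array([300.33, 230.4 ]), array([503.9, -28.8, 235.4]))
```

View pics/topend.png

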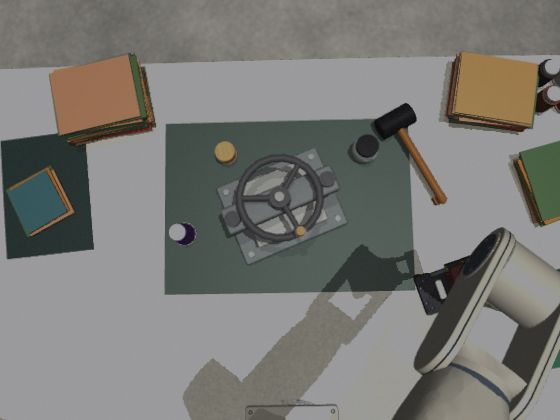

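View pics/diff.png

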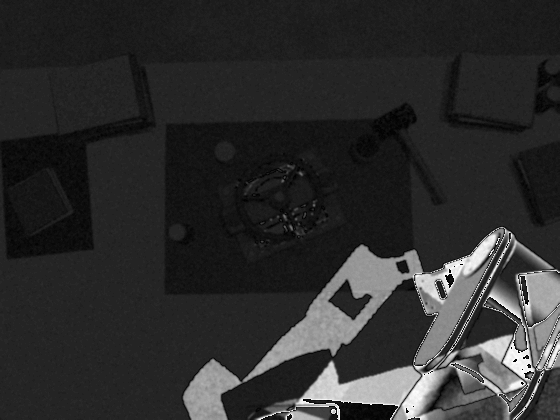

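The top picture shows the handle back at (300,230.5), where it started at (300.3,230.4). The difference image shows no change at the cone, spool, jar or mallet; only the wheel and platen, the robot and its shadow differ.

```bash
python3 -c "
from workcell import ctrl
print(ctrl.close_job()); "
```

```text
the job is handed in; nothing more can be done
None
```

I turned the hand wheel one full turn clockwise by pushing its handle with the closed fingers, never gripping it. I then backed off along the tangent, up and well clear, and handed the job in at about 16.5 s. The highest wrist force I read was about 5–6 N; forces were only read at the end of each move.

**Handle position:** in the last pictures the handle is within 0.3 px of where it started in both views. That is about 0.5 mm, or under 0.5° of wheel angle, and on the side of slightly past one turn. The fingertip also stopped within about 0.5 mm of where it first touched the handle.

**Bystanders:** comparing the start and end top views shows no change at the mallet, jar, spool or cone.

**Checks that disagreed:**
- **Fingertip height:** the cameras put the fingertip about 26 mm higher than the reported TCP. I never found out why. I worked at a reported z of 195 mm, which clears the rim and reaches the handle whichever is right.
- **Wheel centre:** the two cameras differed by 3–4 mm, so I used the average. The first contact agreed with it to 0.3 mm.

I did not measure how far the platen went down; that follows from the full turn.

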